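Free the capsule jammed in the dispenser tube

ROBOT

A 6-joint arm with a two-finger parallel gripper is mounted at the origin on the work surface. World frame = base frame: x ahead of the robot, y to its left, z up, the work surface at z = 0. Lengths are in m, angles in rad, forces in N, time in s.
With the tool pointing down it reaches from about 0.15 to 0.775 m from the base axis. Payload 6.1 kg.
Tool frame: the origin (TCP) lies at the very end of the fingers, on their centre line; the grasp point (between the pads) lies 19 mm behind it; x points along the fingers, z is the direction in which the jaws open and shut, and the axes are right-handed (so a half turn about x gives the same grasp; the last joint's range is limited). The gripper opens to 85 mm and grips with 20 to 120 N. Pads are 22 mm wide; open, the fingers measure 114 mm over their backs; the gripper's body (76 mm by 85 mm) begins 54 mm behind the grasp point. The pads swing forward as they close: fully open they stand 13 mm farther back than shut.
Start: joints at [-1.158, 0.126, -0.04, 1.405, 0, 1.571], TCP at [0.211, -0.481, 0.231] pointing down, gripper open.
Joint ranges: [-2.72, 2.72], [-0.95, 1.95], [-1.27, 1.35], [-1.78, 2.02], [-1.46, 1.47], [-3.14, 3.14]. Speed limits (rad/s): [2.39, 2.39, 3.01, 3.14, 3.14, 3.14].

INTERFACE

Orientations are given as a unit quaternion [w, x, y, z].
In Python, from rig import bot gives the robot as it stands. The module is installed in compiled form; this text tells all that it offers.
- The arm moves only by the shell command python3 -m jog 'ROWS'. ROWS is a JSON object of lists of equal length, an entry for each row: "offset": the shift along the tool's x, y, z in m, a list of three; "roll": the turn about the tool's x in degrees; "hand": the finger opening in m, from 0 to 0.0854. In form: {"offset": [[x, y, z], ...], "roll": [roll, ...], "hand": [hand, ...]}. A call has 1 to 8 rows; each row is the pose to reach, as a shift and turn from the pose commanded when the call began, along the tool's axes at that moment; what a row does not reach only later rows make up. A row lasts 1/10 s, in which the tool goes at most 50 mm and 8.59 degrees, less where a joint would pass 70% of its speed; a pose out of reach is approached as far as the arm can. A call with a gripper value outside its range is refused whole. The fingers move at their own pace and stop on an object; the grip force is fixed at half the most. Time passes only in rows, so rows that repeat a pose let the fingers close. It gives the time, the measured TCP pose, the force and the opening at its end, in the units of the state.
- bot.state(): the state, without advancing time (a new reading comes with each control period).
- bot.read_camera(name): name is "scene" or "top" or "wrist"; returns (picture, depth): 384x512x3 uint8, blue, green, red; 384x512 float32, m along the optical axis (not along the pixel's ray), 0 where there is no reading.
- bot.calibration(name): a dict with "fx", "fy", "cx", "cy" (pixels), "R" (3x3) and "t" (3): a world point X has camera coordinates R X + t. Camera axes: x right, y down, z forward; pixel columns grow to the right and rows downward; lengths in m; the calibration is good to about 2 mm. A picture is of the moment at which its call begins: read the wrist's pose just before it. calibration takes no time and is no camera call; for the wrist camera it gives the pose at the moment of the call.
- bot.sign_off(): hands the job in, once; it reports no verdict.
Trained networks look in the newest picture that a camera, given by its name, has taken for a name from the list of things; names that differ only in an ending like _2 or _b are one class to them, and where a whole thing is asked for, a point or a joint stands for the part that bears it (a point fixed in the world has none). Each returns a list of dicts, best first, with "conf" (0 to 1); they miss things now and then, are a little off and sometimes report something else, mostly with a low value. They report only what shows in the picture. A call takes as long as a camera call. They do not tell look-alikes from the thing itself.
- bot.trace(camera, target): "pixels" (384x512 bool, what is visible of it) and "bbox" ([centre column, centre row, width, height] in pixels, round what is visible of it).
- bot.landmark_of(camera, target): "at" ([column, row] in pixels: a listed point, or the origin of a listed thing).
The state is a dict: "time": time; "qpos": joint angles; "joint_vel": joint speeds; "joint_efforts": joint torques, N m; "tool_pos": TCP position; "tool_rot": TCP orientation; "ft_force": force on the tool from outside, world axes, zero at the start; "wrist_torque": the same for the moment, N m; "width": finger opening in m.
Only numpy, scipy, OpenCV 4.12 (cv2) and the standard library are available. Lean on these libraries where they do the work, as an engineer would, in place of code of your own. Each camera call takes 0.05 s, during which the arm holds its last target.

TASK

A hard capsule is jammed in the outlet of the tea trolley's dispenser tube. Take the wooden pusher from its blue holder, feel its rod in through the hole of the slipped cap on the tube, and push gently until the capsule drops into the tray, without forcing the tube down into its soft spring mount. Then stand the pusher back in its holder, and leave the capsule in the tray and the cups and tin where they are.

Things in the scene. Friction and masses are not known exactly. Their poses are not given: they have to be found in the camera images.
- pusher_handle (a point): Loose wooden pusher, 130 mm long, 60 g, upright in its holder at the start. This point is the centre of its dark square handle (22 x 22 mm, 45 mm long); z is the pusher's axis, up; x and y are square to the handle's sides. Below the handle a round light rod, 12 mm in diameter and 85 mm long, ends in a flat foot with a 2 mm bevel, 107.5 mm below this point.
- pusher_tip (a point): Centre of the lower end face of the pusher's rod; z up along the pusher, towards the handle.
- holder_floor (a point): Fixed blue ceramic pusher holder: a round upright socket with an open 18 mm bore, 40 mm outside (64 mm at the foot), rim 55 mm above the trolley top. This point is the centre of the bore's floor, 6 mm above the trolley top and 49 mm below the rim. z up.
- tube_top (a point): On the upright axis of the clear tube, level with the top face of its cap, 128 mm above the trolley top. Fixed to the stand; z up. The cap is round, black, 8 mm thick, 44 mm outside, with one 16 mm through hole in its middle, but has slipped: cap and hole are centred 5 mm off this axis, in an unmeasured direction that differs each time (to be seen or felt). It is stiff and stays so.
- tube (a joint): How far the tube, with cap and jaws, has been pressed down into its spring mount: 0 at rest, metres, growing downwards, at most 0.012. It begins to give at about 3 N and sinks about 1 mm more for each further 3 N; it must not be forced down 5 mm (about 18 N). It springs back when let go.
- capsule_mid (a point): Loose hard green plastic capsule, 26 mm high, 26.8 mm across, its lower 10 mm tapering to 19 mm; 22 g or so. This point is its centre, half-way up. At the start it is stuck upright in the tube, its top about 38 mm below the cap's top face, on two orange spring jaws. It comes free after being pushed down by about 20 mm, with a force of some 2 to 13 N that falls away as it drops out.
- tray_floor (a point): Centre of the floor of the white square catch tray right below the tube, 108 mm inside, 116 mm outside, floor 5 mm above the trolley top, walls 24 mm high. Fixed; z up.
- cup_a: Glass cup, 68 mm across, 80 mm high, origin at the centre of its underside. Not to be disturbed.
- cup_b: The second glass cup, same as the first. Not to be disturbed.
- tin: Orange plastic tin with a twist cap, 68 mm across, 110 mm high, origin at the centre of its underside. Not to be disturbed.
- tube_outlet (a point): Centre of the lower end of the clear tube, 68 mm straight below tube_top and 60 mm above the trolley top. Fixed to the stand; z up. The tube is 60 mm long, 28 mm in bore, 40 mm outside. Two orange spring jaws reach in from its sides 8 mm above this point. A steel post beside the tray and a bracket carry the tube; both end 28 mm below the cap's top.
There are look-alikes about, which are no part of the job. There is more than one size of the part that bears pusher_handle; the job needs the middle-sized.

How it is judged:
On the way, in this order (a step that is already met when the one before it is completed fails the run):
1. the pusher is lifted clear out of its holder (z of pusher_tip in the frame of holder_floor above 0.055 m), for 0.1 s.
2. the capsule has dropped out below the tube while the pusher's rod is down the tube, its end at least 30 mm below the cap's top (z of capsule_mid in the frame of tray_floor below 0.035 m and z of pusher_tip in the frame of tube_top below -0.03 m and horizontal distance between pusher_tip and tube_top below 0.014 m), for 0.1 s.
At the end, for the whole second after the job is handed in: The capsule lies at rest inside the tray (centre within the inner walls, less than 30 mm above the floor); the pusher stands in its holder, its end within 12 mm of the centre of the bore's floor and leaning less than 0.2 rad; cups and tin are within 20 mm of where they were (z of capsule_mid in the frame of tray_floor below 0.03 m and x of capsule_mid in the frame of tray_floor between -0.054 and 0.054 m and y of capsule_mid in the frame of tray_floor between -0.054 and 0.054 m and linear speed of capsule below 0.05 m/s and distance between pusher_tip and holder_floor below 0.012 m and angle between pusher_handle's own z axis and vertical below 0.2 rad and distance of each of cup_a, cup_b, tin from where it was at the start of the episode below 0.02 m); the robot touches nothing.
It fails at once if the tube is forced 5 mm or more down into its mount (about 18 N) (value of joint tube above 0.005 m).
It fails at once if a cup or the tin is shifted by more than 20 mm or tipped (distance of any of cup_a, cup_b, tin from where it was at the start of the episode above 0.02 m or angle between any of cup_a, cup_b, tin's own z axis and vertical above 0.3 rad).
It also fails if it takes over 69 s, if anything falls off the work surface, if the arm or the gripper's body presses on something with over 40 N, if the wrist force passes 120 N, or if a joint passes its speed limit or range.

## Working session

There is one attempt and no reset: what is moved stays moved. The work goes in short steps, Python scripts to look and compute and a shell command to move; the robot and the scene stay as the last step left them, time stands still between calls to the robot, and variables do not carry over. Pictures are saved under pics/ and viewed, and the job is handed in when it is done.

```bash
mkdir -p pics; ls
python3 - <<'E'
from rig import bot
import cv2
print(bot.state())
for n in ["scene","top","wrist"]:
    p,d=bot.read_camera(n); cv2.imwrite(f"pics/{n}0.png",p)
    c=bot.calibration(n); print(n,c)
E
```

```text
pics
{'time': 0.0, 'qpos': array([-1.15802372e+00,  1.26397126e-01, -4.06449169e-02,  1.40541268e+00,
       -1.42346810e-05,  1.57080172e+00]), 'joint_vel': array([-0.00182549,  0.000196  , -0.00118753, -0.00132572,  0.00023629,
       -0.00173679]), 'joint_efforts': array([-2.24136334e-04, -4.35914862e+01,  3.52922630e+01,  1.73739810e-02,
       -1.75990311e-05, -1.31176989e-07]), 'tool_pos': array([ 0.21042831, -0.48051551,  0.2305026 ]), 'tool_rot': array([ 0.59135628,  0.38724488,  0.59234331, -0.38661163]), 'ft_force': array([-0.10529628, -0.03169991,  0.72662695]), 'wrist_torque': array([-0.02538123,  0.00514203, -0.0500757 ]), 'width': 0.08552498865219575}
scene {'fx': 495.5725231826698, 'fy': 495.5725231826698, 'cx': 249.97758607611877, 'cy': 190.66117966776645, 'R': array([[-0.28418199,  0.95851126, -0.02228811],
       [ 0.63248543,  0.16994885, -0.75569807],
       [-0.72055727, -0.22885268, -0.6545408 ]]), 't': array([ 0.11379467, -0.24744716,  1.26284268])}
top {'fx': 442.9674214717046, 'fy': 442.9674214717046, 'cx': 260.75093142132533, 'cy': 190.3484026850182, 'R': array([[ 0.00438776, -0.99998632, -0.00284782],
       [-0.99806243, -0.00420253, -0.06207844],
       [ 0.06206562,  0.00311469, -0.99806721]]), 't': array([0.01732378, 0.53605874, 0.87986218])}
wrist {'fx': 284.67218795164376, 'fy': 284.67218795164376, 'cx': 256.7877365210176, 'cy': 190.46730846434255, 'R': array([[ 0.40140703, -0.91589902, -0.00117173],
       [-0.87948496, -0.38580452,  0.27867738],
       [-0.25569239, -0.11083254, -0.96038406]]), 't': array([-0.52520966, -0.03597348,  0.37935011])}
```

View pics/scene0.png

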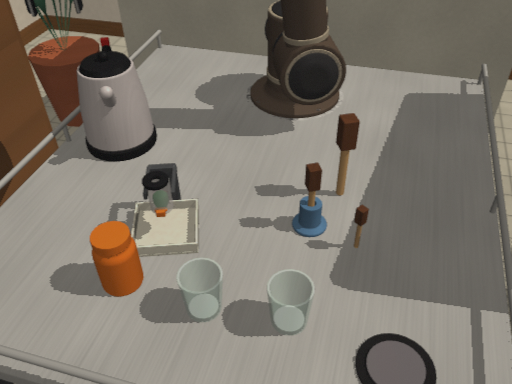

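View pics/top0.png

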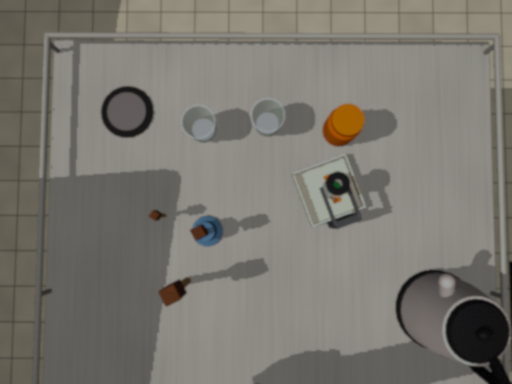

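View pics/wrist0.png

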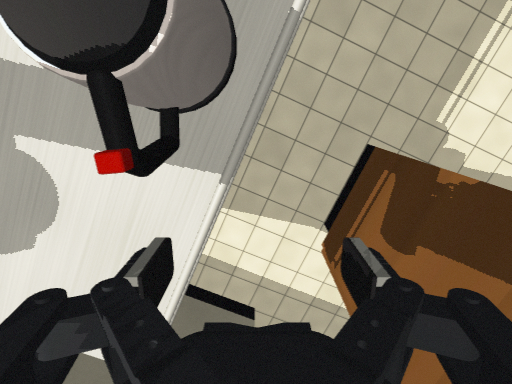

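The three upright pushers in the scene view are the large one at (347,150), the middle one in the blue holder at (313,195), and the small one at (360,225). The one in the blue holder fits the description. I'll confirm with a crop and the networks.

```bash
cat > h.py <<'E'
from rig import bot
import numpy as np, cv2
from scipy.optimize import least_squares
def ray(c,px):
    d=np.array([(px[0]-c['cx'])/c['fx'],(px[1]-c['cy'])/c['fy'],1.])
    R=np.array(c['R']); return -R.T@np.array(c['t']), R.T@d
def onz(c,px,z):
    o,d=ray(c,px); return o+d*(z-o[2])/d[2]
def proj(c,X):
    p=np.array(c['R'])@np.array(X)+np.array(c['t']); return np.array([c['fx']*p[0]/p[2]+c['cx'],c['fy']*p[1]/p[2]+c['cy']])
def tri(cs,pxs):
    A=[];b=[]
    M=np.zeros((3,3));v=np.zeros(3)
    for c,p in zip(cs,pxs):
        o,d=ray(c,p);d=d/np.linalg.norm(d);P=np.eye(3)-np.outer(d,d);M+=P;v+=P@o
    X=np.linalg.solve(M,v); return X
E
python3 - <<'E'
from h import *
C={n:bot.calibration(n) for n in ["scene","top"]}
P={}
for n in C:
    p,d=bot.read_camera(n); np.save(f"pics/{n}d.npy",d)
    for t in ["pusher_handle","pusher_tip","holder_floor","tube_top","tray_floor","tube_outlet","capsule_mid","cup_a","tin"]:
        r=bot.landmark_of(n,t); P[n,t]=r
        print(n,t,[(np.round(a['at'],1).tolist(),round(a['conf'],2)) for a in r[:4]])
p=cv2.imread("pics/scene0.png")[100:270,120:390]; 
q=cv2.imread("pics/top0.png")[140:310,130:400]
cv2.imwrite("pics/crop1.png",np.vstack([cv2.resize(p,None,fx=1.75,fy=1.75,interpolation=2),cv2.resize(q,None,fx=1.75,fy=1.75,interpolation=2)]))
print("handle by height",onz(C['top'],P['top','pusher_handle'][0]['at'],0.1135) if P['top','pusher_handle'] else None)
for t,z in [("tube_top",.128),("tray_floor",.005),("holder_floor",.006)]:
  for n in C:
    for a in P[n,t][:2]: print(t,n,onz(C[n],a['at'],z))
for k in range(3):pass
E
```

```text
scene pusher_handle [([309.3, 174.1], 0.89), ([347.6, 132.2], 0.64), ([359.9, 213.2], 0.57)]
scene pusher_tip [([343.4, 194.6], 0.66), ([359.8, 247.9], 0.56)]
scene holder_floor [([310.8, 220.4], 0.75)]
scene tube_top [([154.4, 172.6], 0.88)]
scene tray_floor [([164.5, 232.1], 0.96), ([202.9, 306.2], 0.51)]
scene tube_outlet [([163.8, 207.7], 0.91)]
scene capsule_mid [([202.1, 307.3], 0.35), ([164.1, 230.7], 0.18)]
scene cup_a [([202.7, 307.2], 0.65), ([286.4, 320.0], 0.64)]
scene tin [([122.0, 276.7], 0.64)]
top pusher_handle [([171.6, 291.9], 0.82), ([198.1, 228.6], 0.73), ([154.3, 217.0], 0.66)]
top pusher_tip [([186.9, 279.0], 0.57), ([210.1, 229.7], 0.48), ([163.6, 213.6], 0.48)]
top holder_floor [([206.3, 229.9], 0.63)]
top tube_top [([337.4, 187.8], 0.79)]
top tray_floor [([326.3, 189.0], 0.64)]
top tube_outlet [([331.4, 188.0], 0.61)]
top capsule_mid [([332.7, 186.1], 0.61)]
top cup_a [([203.8, 130.0], 0.77), ([264.0, 124.6], 0.73)]
top tin [([338.6, 129.5], 0.81)]
handle by height [0.34812136 0.17727105 0.1135    ]
tube_top scene [ 0.53009877 -0.12470538  0.128     ]
tube_top top [ 0.53415286 -0.11651398  0.128     ]
tray_floor scene [ 0.54666518 -0.11712586  0.005     ]
tray_floor scene [0.67889387 0.00647129 0.005     ]
tray_floor top [ 0.54004078 -0.11469055  0.005     ]
holder_floor scene [0.44922305 0.13053105 0.006     ]
holder_floor top [0.45543493 0.13025062 0.006     ]
```

View pics/crop1.png

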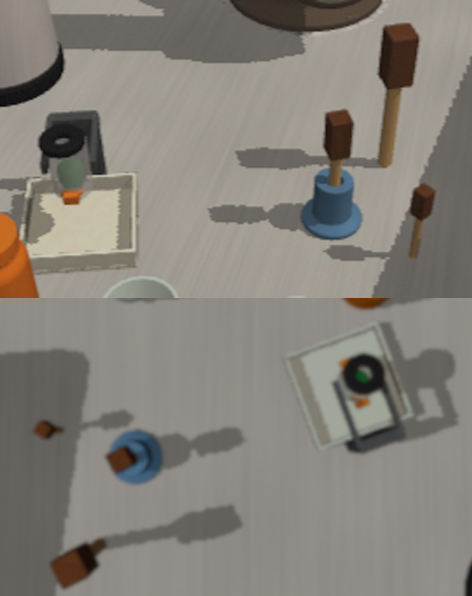

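```bash
cat >> h.py <<'E'
from scipy.spatial.transform import Rotation as Ro
def toolR(s=None):
    s=s or bot.state(); q=s['tool_rot']; return Ro.from_quat([q[1],q[2],q[3],q[0]]).as_matrix()
def off(target,s=None):
    s=s or bot.state(); return toolR(s).T@(np.array(target)-s['tool_pos'])
E
python3 - <<'E'
from h import *
C={n:bot.calibration(n) for n in ["scene","top"]}
print(toolR().round(3))
w=bot.calibration('wrist');o,_=ray(w,(256,190));s=bot.state();print('cam in tool',toolR().T@(o-s['tool_pos']),'fwd in tool',toolR().T@w['R'][2])
print('mid handle',tri([C['scene'],C['top']],[[309.3,174.1],[198.1,228.6]]))
print('big handle',tri([C['scene'],C['top']],[[347.6,132.2],[171.6,291.9]]),'big foot',onz(C['scene'],(343,195),0),onz(C['top'],(187,279),0))
print('small',tri([C['scene'],C['top']],[[359.9,213.2],[154.3,217]]))
d=np.load('pics/topd.npy')
for px in [(480,330),(430,290),(446,285),(173,290),(200,232),(155,216)]:
    o,r=ray(C['top'],px);print(px,o+r*d[px[1],px[0]])
print(off([0.40,0.10,0.25]))
E
```

```text
[[-0.     0.916  0.401]
 [ 0.     0.401 -0.916]
 [-1.    -0.    -0.   ]]
cam in tool [-0.14303756  0.07131352  0.00075846] fwd in tool [ 9.60387152e-01 -2.78669147e-01  1.57012632e-04]
mid handle [0.46178641 0.12683309 0.12432897]
big handle [0.35333078 0.17029077 0.14344834] big foot [0.35724566 0.17619497 0.        ] [0.35542844 0.16913697 0.        ]
small [0.48167982 0.21734392 0.07591636]
(480, 330) [ 0.30825597 -0.32204967  0.21122614]
(430, 290) [ 0.35240137 -0.28544636  0.10537177]
(446, 285) [ 0.37306007 -0.2819286   0.18427228]
(173, 290) [0.36097321 0.16318801 0.17231322]
(200, 232) [0.45525041 0.12517789 0.13413714]
(155, 216) [0.48297986 0.21518288 0.08971297]
[-0.0187036   0.40651774 -0.45612704]
```

```bash
python3 -m jog '{"offset": [[-0.05,0,0],[-0.1,0,0],[-0.1,0.035,-0.034],[-0.1,0.07,-0.068],[-0.1,0.105,-0.102],[-0.1,0.14,-0.136],[-0.1,0.175,-0.17],[-0.1,0.21,-0.204]], "roll": [0,0,0,0,0,0,0,0], "hand": [0.0854,0.0854,0.0854,0.0854,0.0854,0.0854,0.0854,0.0854]}'
python3 -m jog '{"offset": [[0,0.035,-0.034],[0,0.07,-0.068],[0,0.105,-0.102],[0,0.14,-0.136],[0,0.175,-0.17],[0.03,0.21,-0.204],[0.07,0.245,-0.238],[0.08,0.257,-0.253]], "roll": [0,0,0,0,0,0,0,0], "hand": [0.0854,0.0854,0.0854,0.0854,0.0854,0.0854,0.0854,0.0854]}'
python3 - <<'E'
from h import *
s=bot.state();print(s['tool_pos'],off([.455,.127,.25]));w=bot.calibration('wrist')
p,d=bot.read_camera('wrist');cv2.imwrite('pics/w1.png',p);np.save('pics/w1d.npy',d)
np.savez('pics/w1c.npz',**w)
for t in ["pusher_handle","holder_floor"]: print(t,[(a['at'],a['conf']) for a in bot.landmark_of('wrist',t)])
r=bot.trace('wrist','pusher_handle');print([(a['bbox'],a['conf']) for a in r])
E
```

```text
time: 1.95
tool_pos: [0.3213, -0.208, 0.3315]
tool_rot: [0.592, 0.387, 0.591, -0.387]
ft_force: [0.5, -0.7, 0.9]
width: 0.0854
time: 2.75
tool_pos: [0.4553, 0.1271, 0.2496]
tool_rot: [0.592, 0.386, 0.592, -0.387]
ft_force: [0.8, 0.2, -0.1]
width: 0.0852
[0.45525654 0.12712844 0.24962712] [-3.72752308e-04 -2.86695286e-04  1.43652406e-05]
pusher_handle [([174.4, 264.2], 0.93), ([254.0, 182.4], 0.66), ([193.7, 115.7], 0.62)]
holder_floor [([251.3, 163.7], 0.66)]
[([185.7, 250.9, 41.0, 86.9], 0.9), ([251.9, 180.4, 22.5, 35.7], 0.86), ([194.9, 115.0, 29.1, 18.5], 0.64)]
```

View pics/w1.png

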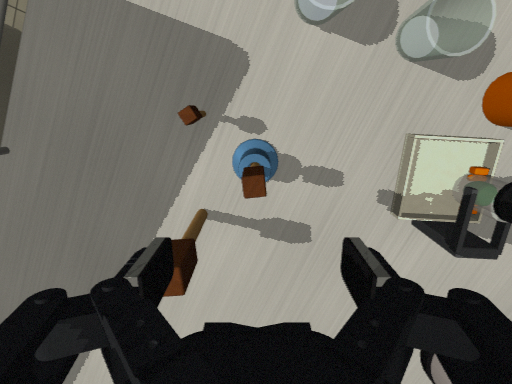

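The wrist view shows the middle pusher at (254,182) in the blue holder at (255,160), the big look-alike at (185,250) and the small one at (190,115). I'll take the enlarged crop and the handle yaw.

Run:
```python
from h import *
p=cv2.imread('pics/w1.png');cv2.imwrite('pics/c2.png',cv2.resize(p[130:210,215:295],None,fx=7,fy=7,interpolation=2))
d=np.load('pics/w1d.npy');print(d[180:200:4,244:266:4].round(3))
w=np.load('pics/w1c.npz')
for px in [(254,187),(255,160),(255,167)]:
    o,r=ray(w,px);print(px,o+r*d[px[1],px[0]])
```

```text
[[0.264 0.265 0.264 0.264 0.265 0.264]
 [0.266 0.265 0.266 0.265 0.265 0.266]
 [0.266 0.267 0.266 0.266 0.266 0.267]
 [0.268 0.268 0.266 0.266 0.266 0.267]
 [0.267 0.269 0.269 0.269 0.268 0.269]]
(254, 187) [0.4548123  0.12889946 0.13665833]
(255, 160) [0.4649388  0.13284886 0.05478933]
(255, 167) [0.46560322 0.13284503 0.09972403]
```

View pics/c2.png

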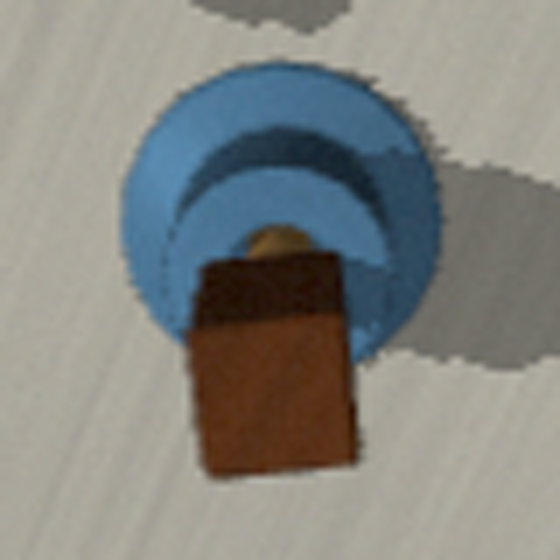

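Run:
```python
from h import *
w=np.load('pics/w1c.npz');s=bot.state()
k=np.array([(190,330),(347,313),(358,460),(210,477)])/7+[215,130]-0.43
P=np.array([onz(w,q,.1365) for q in k]);c=P.mean(0);print(P,c)
T=(P-s['tool_pos'])@toolR();print((T*1000).round(1))
for a,b in [(0,1),(3,2),(1,2),(0,3)]:
    v=T[b]-T[a];print(np.degrees(np.arctan2(v[1],v[2])),np.linalg.norm(v))
# holder: outer foot circle
f=np.array([(122,215),(442,215),(280,62)])/7+[215,130]-.43
L=onz(w,f[0],.004);Rr=onz(w,f[1],.004);T_=onz(w,f[2],.004);print('foot',L,Rr,np.linalg.norm(L-Rr),(L+Rr)/2,T_)
```

```text
[[0.45924217 0.14322092 0.1365    ]
 [0.46968037 0.12519113 0.1365    ]
 [0.45179141 0.11555002 0.1365    ]
 [0.44157149 0.13283431 0.1365    ]] [0.45557136 0.1291991  0.1365    ]
[[114.2  11.6 -14.3]
 [114.2  13.9   6.4]
 [114.2  -6.4   8. ]
 [114.2  -8.8 -11.9]]
6.310537723360616 0.02083336889957833
6.837340253379526 0.020079684525016323
-85.43568877436113 0.020321559808868288
-83.31130536019582 0.02049718780584618
foot [0.44339722 0.15838153 0.004     ] [0.46877211 0.10066755 0.004     ] 0.06304592371435012 [0.45608467 0.12952454 0.004     ] [0.48323883 0.14182315 0.004     ]
```

Run:
```python
from h import *
s=bot.state();print(s['tool_pos'],toolR(s).round(4));print(off([.4553,.1293,.0945]),s['time'])
```

```text
[0.45461548 0.12556278 0.25067718] [[-1.800e-03  9.153e-01  4.029e-01]
 [-8.000e-04  4.029e-01 -9.153e-01]
 [-1.000e+00 -2.000e-03  0.000e+00]]
[ 0.15617267  0.00243987 -0.00314501] 2.95
```

```bash
python3 -m jog '{"offset": [[0.02,0.002,-0.003],[0.05,0.002,-0.003],[0.06,0.002,-0.003],[0.06,0.002,-0.003],[0.06,0.002,-0.003],[0.06,0.002,-0.003]], "roll": [-6,-6.5,-6.5,-6.5,-6.5,-6.5], "hand": [0.0854,0.0854,0.0854,0.0854,0.0854,0.0854]}'
python3 - <<'E'
from h import *
s=bot.state();print(s['tool_pos']);w=bot.calibration('wrist')
p,d=bot.read_camera('wrist')
np.savez('pics/w2c.npz',**w);np.savez('pics/w2s.npz',R=toolR(s),p=s['tool_pos'])
s=bot.state();print(s['tool_pos'])
cv2.imwrite('pics/c3.png',cv2.resize(p[110:230,200:320],None,fx=5,fy=5,interpolation=2))
E
```

```text
time: 3.55
tool_pos: [0.4564, 0.1285, 0.193]
tool_rot: [0.613, 0.354, 0.612, -0.352]
ft_force: [-0.6, 0.0, -0.9]
width: 0.0854
[0.45644897 0.12848757 0.19300432]
[0.45640833 0.12858008 0.192828  ]
```

View pics/c3.png

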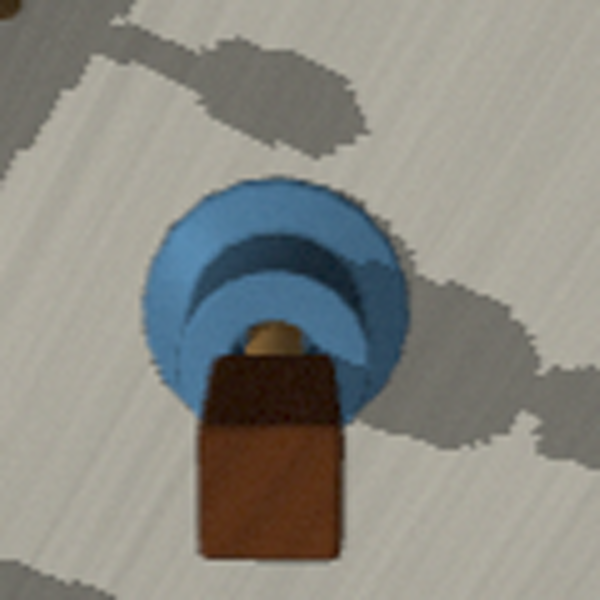

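Run:
```python
from h import *
w=np.load('pics/w2c.npz');s=np.load('pics/w2s.npz')
k=np.array([(198,425),(343,425),(340,558),(200,558)])/5+[200,110]-0.4
P=np.array([onz(w,q,.1365) for q in k]);c=P.mean(0);print(c)
print(((P-s['p'])@s['R']*1000).round(1))
f=np.array([(142,300),(410,300),(276,178)])/5+[200,110]-.4
F=[onz(w,q,.004) for q in f];print((np.array(F)-s['p'])@s['R'],F)
print('center off',(c-s['p'])@s['R'])
```

```text
[0.45557352 0.12965142 0.1365    ]
[[ 56.5  10.2 -12. ]
 [ 56.5  10.2   9.2]
 [ 56.5 -10.8   9. ]
 [ 56.5 -10.8 -12.1]]
[[ 0.18898546  0.00070293 -0.03336856]
 [ 0.18902592  0.00071033  0.0303703 ]
 [ 0.18907611  0.02957776 -0.00145347]] [array([0.44077792, 0.15783454, 0.004     ]), array([0.47275622, 0.10269805, 0.004     ]), array([0.48176635, 0.14470878, 0.004     ])]
center off [ 0.0565028  -0.0003113  -0.00148182]
```

```bash
python3 -m jog '{"offset": [[0.04,0,-0.0015],[0.08,0,-0.0015],[0.098,0,-0.0015],[0.098,0,-0.0015],[0.098,0,-0.0015]], "roll": [0,0,0,0,0], "hand": [0.0854,0.0854,0.0854,0.07,0.05]}'
python3 -m jog '{"offset": [[0,0,0],[0,0,0],[0,0,0],[0,0,0],[0,0,0],[0,0,0]], "roll": [0,0,0,0,0,0], "hand": [0.03,0.02,0.015,0.015,0.015,0.015]}'
```

```text
time: 4.1
tool_pos: [0.4555, 0.1301, 0.0944]
tool_rot: [0.613, 0.353, 0.613, -0.353]
ft_force: [0.6, -0.4, 1.1]
width: 0.0595
time: 4.7
tool_pos: [0.4559, 0.1303, 0.0948]
tool_rot: [0.613, 0.354, 0.612, -0.352]
ft_force: [-1.2, 0.6, 6.7]
width: 0.0215
```

```bash
python3 -m jog '{"offset": [[-0.01,0,0],[-0.03,0,0],[-0.06,0,0],[-0.1,0,0],[-0.14,0,0],[-0.17,0,0],[-0.17,0,0]], "roll": [0,0,0,0,0,0,0], "hand": [0.015,0.015,0.015,0.015,0.015,0.015,0.015]}'
python3 - <<'E'
from h import *
s=bot.state();print(s['tool_pos'],toolR().round(3))
p,d=bot.read_camera('top');cv2.imwrite('pics/top2.png',p)
c=bot.calibration('top')
cv2.imwrite('pics/c4.png',cv2.resize(p[140:240,280:380],None,fx=6,fy=6,interpolation=2))
p,d=bot.read_camera('wrist');cv2.imwrite('pics/w3.png',p)
Y=toolR()[:,1];print('hover off',off(np.array([.532,-.12,.27])-.045*Y))
E
```

```text
time: 5.4
tool_pos: [0.4565, 0.1303, 0.2684]
tool_rot: [0.615, 0.355, 0.611, -0.351]
ft_force: [0.9, -0.3, -0.8]
width: 0.0214
[0.45647923 0.13030892 0.26839748] [[ 0.007  0.865  0.502]
 [ 0.002  0.502 -0.865]
 [-1.     0.007  0.002]]
hover off [-0.00586441 -0.10415502  0.25471092]
```

View pics/c4.png

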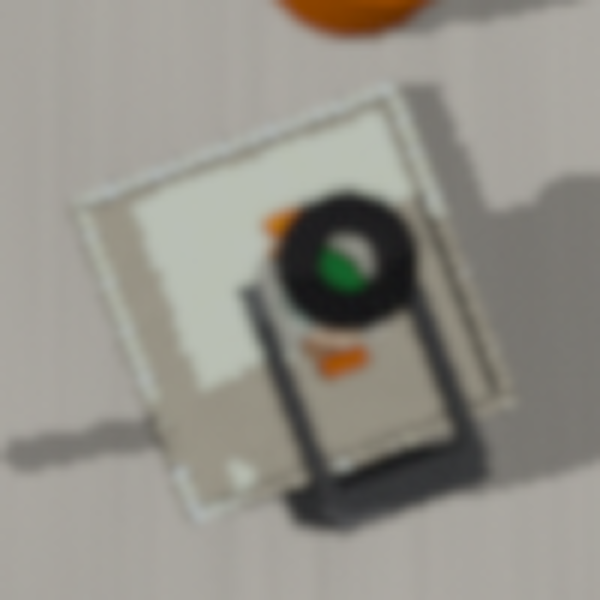

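View pics/w3.png

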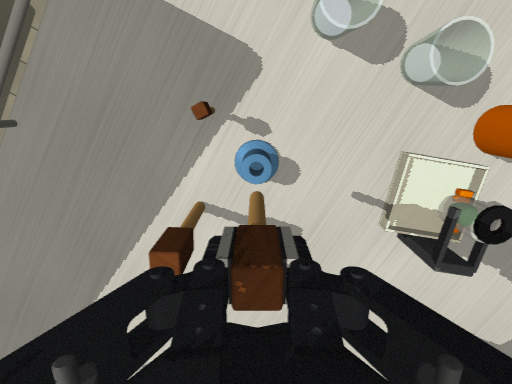

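```bash
python3 -m jog '{"offset": [[0,-0.02,0.04],[0,-0.04,0.08],[0,-0.06,0.12],[0,-0.08,0.16],[-0.003,-0.09,0.20],[-0.005,-0.1,0.23],[-0.005,-0.104,0.254],[-0.005,-0.104,0.254]], "roll": [0,0,0,0,0,0,0,0], "hand": [0.015,0.015,0.015,0.015,0.015,0.015,0.015,0.015]}'
python3 -m jog '{"offset": [[0,0,0],[0,0,0]], "roll": [0,0], "hand": [0.015,0.015]}'
python3 - <<'E'
from h import *
c=bot.calibration('top')
print('top cap',onz(c,np.array([347,259])/6+[280,140]-.42,.128))
print(bot.state()['tool_pos'])
s=bot.state();w=bot.calibration('wrist')
p,d=bot.read_camera('wrist');cv2.imwrite('pics/w4.png',p)
np.savez('pics/w4c.npz',**w);np.savez('pics/w4s.npz',R=toolR(s),p=s['tool_pos'])
s=bot.state();print(s['tool_pos'])
E
```

```text
time: 6.3
tool_pos: [0.4925, -0.1443, 0.2661]
tool_rot: [0.611, 0.353, 0.613, -0.354]
ft_force: [0.6, 0.6, -0.2]
width: 0.0216
time: 6.5
tool_pos: [0.492, -0.1411, 0.2676]
tool_rot: [0.612, 0.352, 0.614, -0.353]
ft_force: [0.3, 1.0, -0.4]
width: 0.0214
top cap [ 0.54313422 -0.11659463  0.128     ]
[ 0.49196392 -0.1411432   0.26758961]
[ 0.49209437 -0.14099243  0.26788563]
```

View pics/w4.png

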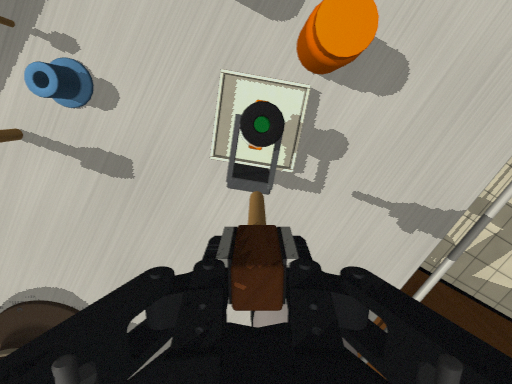

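```bash
cat > cap.py <<'E'
from h import *
def capfit(img,w,cx,cy,r=45,z=.128):
    x0,y0=cx-r,cy-r
    g=img[y0:y0+2*r,x0:x0+2*r].max(2)
    big=cv2.resize(g,None,fx=8,fy=8,interpolation=cv2.INTER_CUBIC)
    m=(big<45).astype(np.uint8)
    cs,h=cv2.findContours(m,cv2.RETR_CCOMP,cv2.CHAIN_APPROX_NONE)
    out=[]
    i=max(range(len(cs)),key=lambda i:cv2.contourArea(cs[i]))
    sel=[cs[i]]+[cs[j] for j in range(len(cs)) if h[0][j][3]==i and cv2.contourArea(cs[j])>2000]
    for c in sel:
        pts=c[:,0,:]/8+[x0,y0]-.44
        W=np.array([onz(w,q,z)[:2] for q in pts])
        f=lambda u:np.hypot(*(W-u[:2]).T)-u[2]
        u=least_squares(f,[*W.mean(0),.01],loss='soft_l1',f_scale=.0005).x
        out.append(u);print(u.round(4),len(pts))
    return out
E
python3 - <<'E'
from cap import *
p=cv2.imread('pics/w4.png');w=np.load('pics/w4c.npz');s=np.load('pics/w4s.npz')
capfit(p,w,262,124,32)
cv2.imwrite('pics/c5.png',cv2.resize(p[65:225,190:330],None,fx=4,fy=4,interpolation=2))
# expected tip
for L in [.0885]:
    X=s['p']+s['R']@[L,0,0];print('tip exp',X,proj(w,X))
E
```

```text
[ 0.5432 -0.1179  0.021 ] 1039
[ 0.543  -0.1175  0.0079] 377
tip exp [ 0.4918247  -0.14108072  0.17908974] [255.77962229 195.0304652 ]
```

View pics/c5.png

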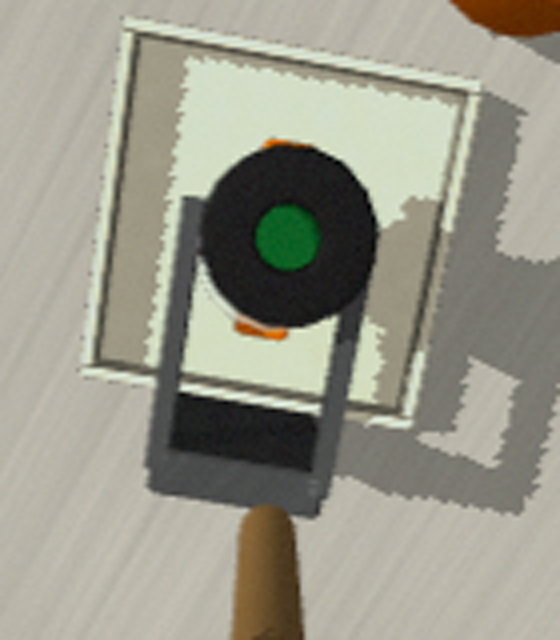

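Run:
```python
from h import *
s=bot.state();print(s['tool_pos'],off([.543,-.1175,.24]))
```

```text
[ 0.49209437 -0.14099243  0.26788563] [0.02784793 0.05582859 0.00534308]
```

```bash
python3 -m jog '{"offset": [[0,0.03,0.003],[0.01,0.056,0.0053],[0.02,0.056,0.0053],[0.028,0.056,0.0053],[0.028,0.056,0.0053],[0.028,0.056,0.0053]], "roll": [0,0,0,0,0,0], "hand": [0.015,0.015,0.015,0.015,0.015,0.015]}'
python3 - <<'E'
from cap import *
s=bot.state();w=bot.calibration('wrist')
p,d=bot.read_camera('wrist');cv2.imwrite('pics/w5.png',p)
np.savez('pics/w5c.npz',**w);np.savez('pics/w5s.npz',R=toolR(s),p=s['tool_pos'])
s2=bot.state();print(s['tool_pos'],s2['tool_pos'],off([.543,-.1175,.24]),toolR()[:,0], s2['ft_force'])
print(proj(w,[.543,-.1175,.128]),proj(w,s['tool_pos']+toolR(s)@[.0885,0,0]))
x,y=map(int,proj(w,[.543,-.1175,.128]))
cv2.imwrite('pics/c6.png',cv2.resize(p[y-60:y+80,x-60:x+80],None,fx=4,fy=4,interpolation=2));print(x,y)
p,d=bot.read_camera('scene');cv2.imwrite('pics/c7.png',cv2.resize(p[80:270,90:250],None,fx=3,fy=3,interpolation=2))
E
```

```text
time: 7.15
tool_pos: [0.5429, -0.1184, 0.2406]
tool_rot: [0.613, 0.353, 0.613, -0.353]
ft_force: [-0.5, -0.3, -1.1]
width: 0.0214
[ 0.54287242 -0.11838036  0.24059011] [ 0.54310829 -0.11854286  0.24097428] [ 0.00097399  0.00042945 -0.00095677] [ 6.06955456e-04 -2.17406685e-04 -9.99999792e-01] [-0.30075457  0.36449257 -1.43607876]
[255.14485201 186.81341799] [255.80669457 195.0050239 ]
255 186
```

View pics/c6.png

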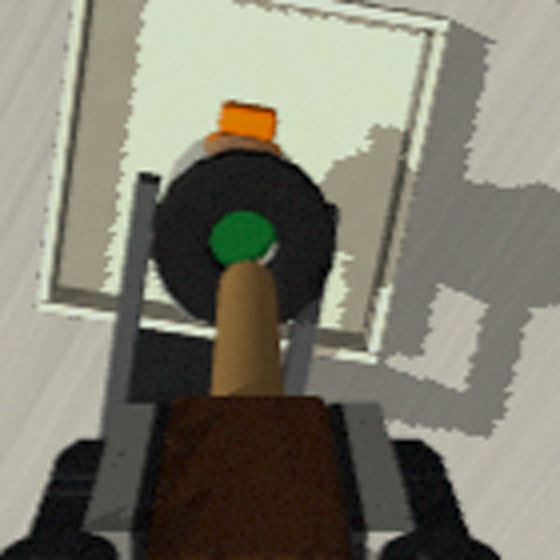

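View pics/c7.png

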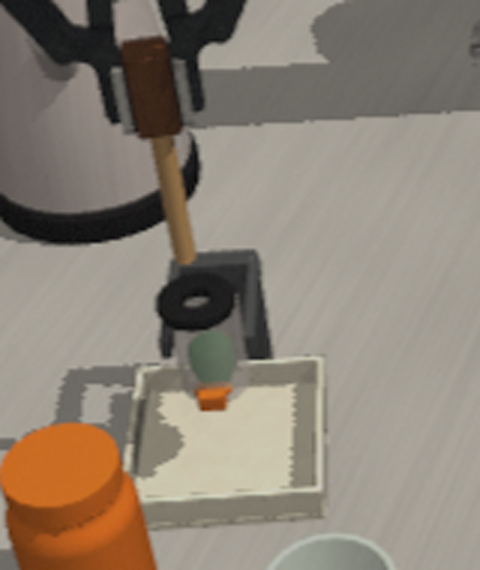

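Run:
```python
from cap import *
p=cv2.imread('pics/w5.png');w=np.load('pics/w5c.npz');s=np.load('pics/w5s.npz')
capfit(p,w,255,186,32)
for L,y,z in [(.0885,.004,0),(.0865,.006,0),(.0865,0,.006),(.0865,0,-.006)]:
    print(L,y,z,proj(w,s['p']+s['R']@[L,y,z]))
g=p[185:215,240:275];m=(g[...,2].astype(int)-g[...,0]>35)&(g[...,2]>90)
for r in range(30):
    c=np.where(m[r])[0]
    if len(c): print(185+r,240+c.min(),240+c.max(),end=' | ')
```

```text
[ 0.5444 -0.1171  0.0207] 1456
0.0885 0.004 0 [255.80332688 190.4898929 ]
0.0865 0.006 0 [255.79382429 188.86349206]
0.0865 0 0.006 [262.90757846 195.70321179]
0.0865 0 -0.006 [248.69034299 195.70008337]
191 256 259 | 192 253 260 | 193 252 258 | 194 251 257 | 195 250 258 | 196 250 258 | 197 250 258 | 198 250 258 | 199 250 257 | 200 249 258 | 201 249 257 | 202 249 258 | 203 249 257 | 204 249 257 | 205 249 257 | 206 249 258 | 207 249 258 | 208 249 257 | 209 249 258 | 210 249 257 | 211 249 257 | 212 249 257 | 213 249 258 | 214 248 258 |
```

Run:
```python
from cap import *
c=bot.calibration('scene');s=np.load('pics/w5s.npz')
h=onz(c,np.array([196,299.5])/3+[90,80]-.33,.128)
X=s['p']+s['R']@[.0885,0,0];print('exp tip px',proj(c,X),'crop',(proj(c,X)-[90,80]+.33)*3)
t=onz(c,np.array([184,259])/3+[90,80]-.33,X[2]);print('hole',h,'tip',t,X)
print('rel hole-tip in tool',s['R'].T@(h-t))
p=cv2.imread('pics/c7.png');cv2.imwrite('pics/c8.png',cv2.resize(p[220:350,120:270],None,fx=4,fy=4,interpolation=2))
```

```text
exp tip px [152.41633644 166.38451138] crop [188.23900931 260.14353414]
hole [ 0.546449   -0.11605791  0.128     ] tip [ 0.54253092 -0.12103624  0.15209011] [ 0.54285714 -0.11838677  0.15209011]
rel hole-tip in tool [ 0.02408907  0.00589279 -0.0023367 ]
```

View pics/c8.png

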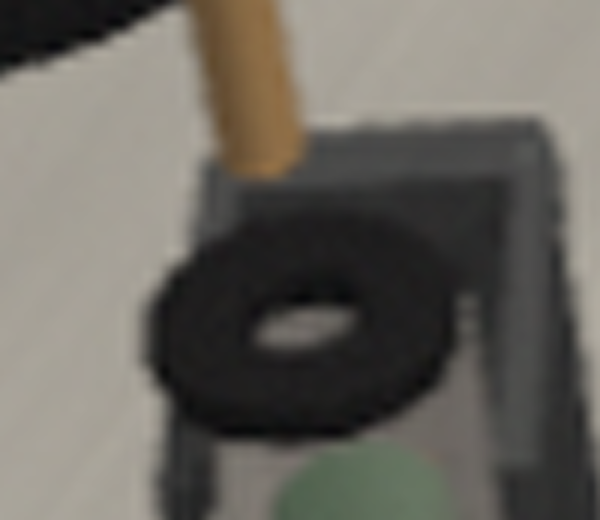

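Run:
```python
from cap import *
c=bot.calibration('scene');s=np.load('pics/w5s.npz');w=np.load('pics/w5c.npz')
for hp,tp in [((196,297),(186,261)),((196,298.5),(186,260)),((195,297),(186.5,261))]:
    h=onz(c,np.array(hp)/3+[90,80]-.33,.128);t=onz(c,np.array(tp)/3+[90,80]-.33,.1521);print('scene',(s['R'].T@(h-t))[1:])
for hp,tp in [((255.7,185.5),(256.7,197)),((255.7,185.5),(256.5,196))]:
    h=onz(w,hp,.128);t=onz(w,tp,.1521);print('wrist',h,(s['R'].T@(h-t))[1:])
```

```text
scene [ 0.001666   -0.00164986]
scene [ 0.003847   -0.00144949]
scene [ 0.0014504  -0.00085669]
wrist [ 0.54435645 -0.11731142  0.128     ] [ 0.00361703 -0.00093665]
wrist [ 0.54435645 -0.11731142  0.128     ] [ 0.00272432 -0.00076619]
```

```bash
python3 -m jog '{"offset": [[0.005,0.0025,-0.001],[0.012,0.0025,-0.001],[0.018,0.0025,-0.001],[0.018,0.0025,-0.001]], "roll": [0,0,0,0], "hand": [0.015,0.015,0.015,0.015]}'
python3 - <<'E'
from cap import *
s=bot.state();w=bot.calibration('wrist')
p,d=bot.read_camera('wrist');cv2.imwrite('pics/w6.png',p)
np.savez('pics/w6c.npz',**w);np.savez('pics/w6s.npz',R=toolR(s),p=s['tool_pos'])
print(s['tool_pos'],s['ft_force'])
print(proj(w,[.5443,-.1173,.128]),proj(w,s['tool_pos']+toolR(s)@[.0885,0,0]))
a=cv2.resize(p[140:230,210:300],None,fx=6,fy=6,interpolation=2)
q,d=bot.read_camera('scene');cv2.imwrite('pics/s6.png',q)
b=cv2.resize(q[150:210,130:190],None,fx=9,fy=9,interpolation=2)
cv2.imwrite('pics/c9.png',np.vstack([a[:,:],]));cv2.imwrite('pics/c10.png',b)
E
```

```text
time: 7.65
tool_pos: [0.5447, -0.1162, 0.2209]
tool_rot: [0.612, 0.353, 0.614, -0.353]
ft_force: [-0.5, 0.3, -0.8]
width: 0.0217
[ 0.54474524 -0.11621531  0.2209209 ] [-0.49951014  0.28352368 -0.82597167]
[256.80119131 194.36394343] [255.81566268 194.99316762]
```

View pics/c9.png

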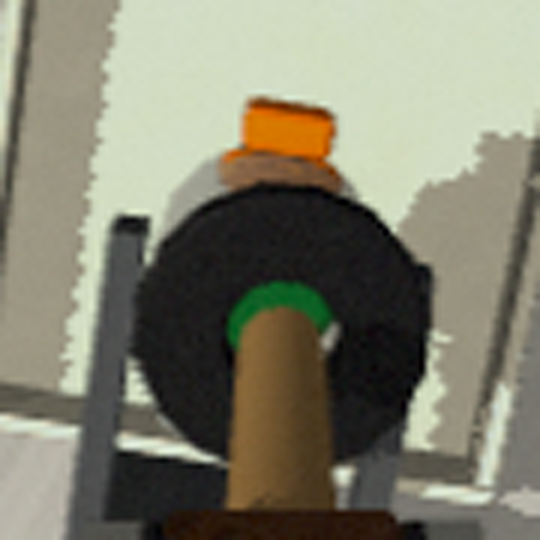

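View pics/c10.png

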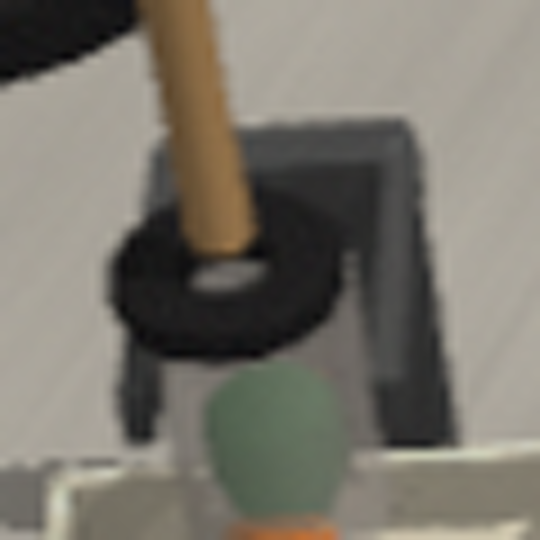

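```bash
python3 -m jog '{"offset": [[0.003,0,-0.0005],[0.005,0,-0.0005],[0.0065,0,-0.0005],[0.008,0,-0.0005]], "roll": [0,0,0,0], "hand": [0.015,0.015,0.015,0.015]}'
```

```text
time: 8.15
tool_pos: [0.5451, -0.1158, 0.2142]
tool_rot: [0.613, 0.353, 0.613, -0.353]
ft_force: [0.2, 0.4, -0.1]
width: 0.0212
```

```bash
python3 -m jog '{"offset": [[0.0015,0,0],[0.003,0,0],[0.003,0,0]], "roll": [0,0,0], "hand": [0.015,0.015,0.015]}'
python3 - <<'E'
from cap import *
q,d=bot.read_camera('scene')
cv2.imwrite('pics/c11.png',cv2.resize(q[150:210,130:190],None,fx=9,fy=9,interpolation=2))
p,d=bot.read_camera('wrist')
cv2.imwrite('pics/c12.png',cv2.resize(p[140:230,210:300],None,fx=6,fy=6,interpolation=2))
E
```

```text
time: 8.45
tool_pos: [0.545, -0.1159, 0.2111]
tool_rot: [0.613, 0.353, 0.613, -0.353]
ft_force: [-0.2, 0.7, -0.6]
width: 0.0215
```

View pics/c11.png

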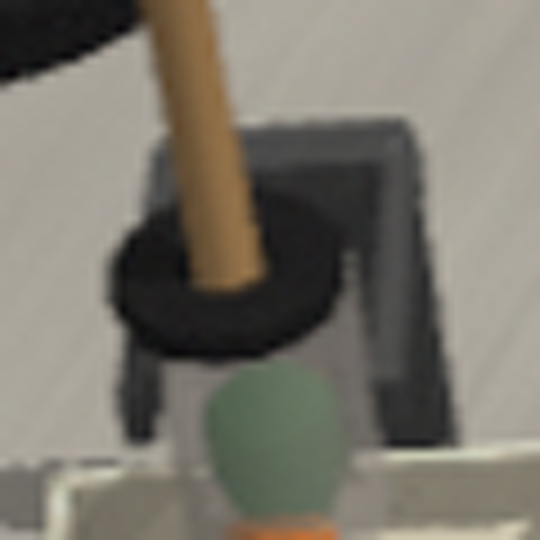

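View pics/c12.png

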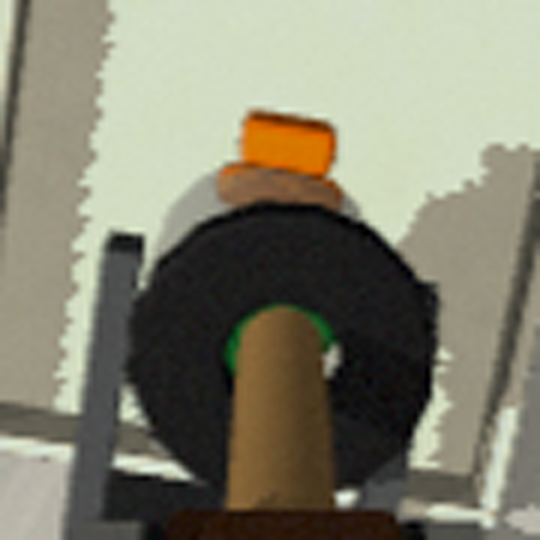

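```bash
python3 -m jog '{"offset": [[0.003,0,0],[0.006,0,0],[0.009,0,0],[0.009,0,0]], "roll": [0,0,0,0], "hand": [0.015,0.015,0.015,0.015]}'
```

```text
time: 8.95
tool_pos: [0.5448, -0.1158, 0.2017]
tool_rot: [0.613, 0.353, 0.613, -0.353]
ft_force: [-1.3, -0.4, -1.3]
width: 0.0214
```

```bash
python3 -m jog '{"offset": [[0.004,0,0],[0.008,0,0],[0.012,0,0],[0.015,0,0],[0.015,0,0]], "roll": [0,0,0,0,0], "hand": [0.015,0.015,0.015,0.015,0.015]}'
```

```text
time: 9.45
tool_pos: [0.5448, -0.1158, 0.1866]
tool_rot: [0.612, 0.353, 0.613, -0.353]
ft_force: [0.1, 0.1, -0.4]
width: 0.0212
```

```bash
python3 -m jog '{"offset": [[0.002,0,0],[0.004,0,0],[0.006,0,0],[0.008,0,0],[0.009,0,0],[0.01,0,0],[0.01,0,0]], "roll": [0,0,0,0,0,0,0], "hand": [0.015,0.015,0.015,0.015,0.015,0.015,0.015]}'
```

```text
time: 10.15
tool_pos: [0.5453, -0.1159, 0.1776]
tool_rot: [0.613, 0.353, 0.613, -0.353]
ft_force: [-0.2, -0.1, 2.0]
width: 0.021
```

```bash
python3 -m jog '{"offset": [[0.0005,0,0],[0.001,0,0],[0.0015,0,0],[0.002,0,0],[0.002,0,0]], "roll": [0,0,0,0,0], "hand": [0.015,0.015,0.015,0.015,0.015]}'
```

```text
time: 10.65
tool_pos: [0.5455, -0.1159, 0.1758]
tool_rot: [0.613, 0.353, 0.612, -0.353]
ft_force: [0.4, 0.2, 5.4]
width: 0.0217
```

```bash
python3 -m jog '{"offset": [[0.0005,0,0],[0.001,0,0],[0.0015,0,0],[0.002,0,0],[0.002,0,0]], "roll": [0,0,0,0,0], "hand": [0.015,0.015,0.015,0.015,0.015]}'
python3 -m jog '{"offset": [[0.0005,0,0],[0.001,0,0],[0.001,0,0]], "roll": [0,0,0], "hand": [0.015,0.015,0.015]}'
```

```text
time: 11.15
tool_pos: [0.5457, -0.1159, 0.1742]
tool_rot: [0.614, 0.353, 0.612, -0.352]
ft_force: [1.5, 0.6, 7.1]
width: 0.0214
time: 11.45
tool_pos: [0.5458, -0.116, 0.1734]
tool_rot: [0.614, 0.353, 0.612, -0.352]
ft_force: [-0.4, 0.1, 8.3]
width: 0.0211
```

```bash
python3 -m jog '{"offset": [[0.0005,0,0],[0.001,0,0],[0.0015,0,0],[0.0015,0,0]], "roll": [0,0,0,0], "hand": [0.015,0.015,0.015,0.015]}'
```

```text
time: 11.85
tool_pos: [0.5459, -0.116, 0.1721]
tool_rot: [0.614, 0.353, 0.612, -0.352]
ft_force: [0.5, -0.2, 8.9]
width: 0.0212
```

```bash
python3 -m jog '{"offset": [[0.0005,0,0],[0.001,0,0],[0.0015,0,0],[0.0015,0,0]], "roll": [0,0,0,0], "hand": [0.015,0.015,0.015,0.015]}'
```

```text
time: 12.25
tool_pos: [0.5459, -0.116, 0.171]
tool_rot: [0.614, 0.353, 0.612, -0.352]
ft_force: [-1.1, 0.3, 11.5]
width: 0.0216
```

```bash
python3 -m jog '{"offset": [[0.0005,0,0],[0.001,0,0],[0.001,0,0]], "roll": [0,0,0], "hand": [0.015,0.015,0.015]}'
python3 - <<'E'
from cap import *
q,d=bot.read_camera('scene');F=[]
for _ in range(6):
    bot.read_camera('scene');F.append(bot.state()['ft_force'])
print(np.mean(F,0))
cv2.imwrite('pics/c13.png',cv2.resize(q[140:240,110:210],None,fx=6,fy=6,interpolation=2))
E
```

```text
time: 12.55
tool_pos: [0.5459, -0.116, 0.1704]
tool_rot: [0.614, 0.353, 0.612, -0.352]
ft_force: [-1.1, 0.2, 13.5]
width: 0.0209
[-0.94286677  0.50535119 12.95023359]
```

View pics/c13.png

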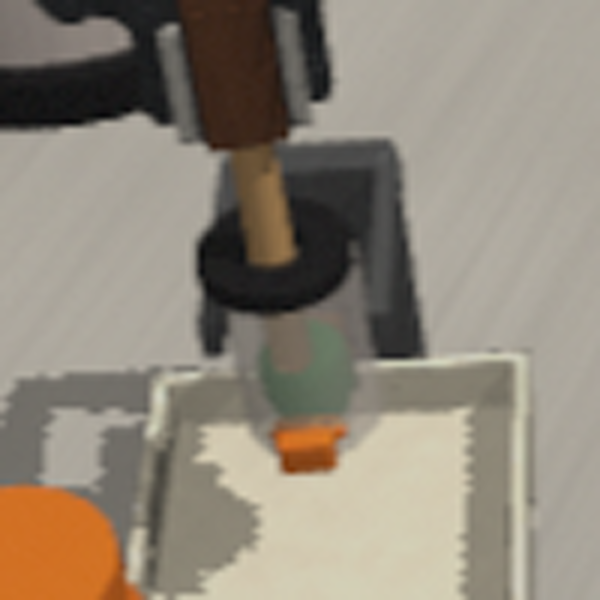

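```bash
cat > shift.py <<'E'
from cap import *
c=bot.calibration('scene');a=cv2.imread('pics/s6.png')
def rep(q):
    # cap lower rim patch; post-tip control
    A=cv2.cvtColor(a,6).astype(np.float32);B=cv2.cvtColor(q,6).astype(np.float32)
    for nm,(r0,r1,c0,c1) in {'cap':(181,193,142,168),'jaw':(205,219,154,170),'ctl':(198,240,182,205)}.items():
        T=cv2.resize(A[r0:r1,c0:c1],None,fx=10,fy=10,interpolation=2);S=cv2.resize(B[r0-5:r1+5,c0-2:c1+2],None,fx=10,fy=10,interpolation=2)
        m=cv2.matchTemplate(S,T,5);_,v,_,l=cv2.minMaxLoc(m);print(nm,'shift px col,row',(l[0]-20)/10,(l[1]-50)/10,round(v,3))
    u=proj(c,[.545,-.115,.12])-proj(c,[.545,-.115,.115]);print('5mm = px',-u)
E
python3 - <<'E'
from shift import *
q,d=bot.read_camera('scene');cv2.imwrite('pics/s7.png',q);rep(q)
print(bot.state()['ft_force'])
E
```

```text
cap shift px col,row 0.2 2.0 0.973
jaw shift px col,row 0.4 1.9 0.988
ctl shift px col,row 0.0 0.0 1.0
5mm = px [0.43908994 2.31158136]
[-0.79315063  1.35839032 12.24289846]
```

Run:
```python
from cap import *
c=bot.calibration('scene')
D=np.mean([bot.read_camera('scene')[1] for _ in range(3)],0)
D0=np.load('pics/scened.npy')
def capz(d):
    pts=[]
    for r in range(168,200):
        for cc in range(138,172):
            if d[r,cc]>0:
                o,u=ray(c,(cc,r));X=o+u*d[r,cc]
                if np.hypot(X[0]-.545,X[1]+.117)<.03: pts.append(X)
    pts=np.array(pts);z=pts[:,2]
    h,e=np.histogram(z,bins=np.arange(.11,.15,.001));print(h)
    t=z[(z>.118)&(z<.134)];print(np.median(t),len(t))
capz(D0);capz(D)
w=bot.calibration('wrist');d=np.mean([bot.read_camera('wrist')[1] for _ in range(2)],0)
Z=[]
for r in range(120,240):
    for cc in range(200,310):
        if d[r,cc]>0:
            o,u=ray(w,(cc,r));X=o+u*d[r,cc]
            if .110<X[2]<.14 and .011<np.hypot(X[0]-.5445,X[1]+.1173)<.020: Z.append(X[2])
print('wrist',np.histogram(Z,bins=np.arange(.11,.14,.001))[0],np.median(Z),len(Z))
print(bot.state()['ft_force'],bot.state()['tool_pos'],bot.state()['time'])
```

```text
[ 11  10  14  11  10   9   6   5   5   2   3   7  14  19  15  24  52 107
 118  33   3   0   0   0   0   0   0   0   0   0   0   0   0   0   0   0
   0   0   0]
0.12757623614291036 402
[ 10   6   6   3   1   2   3   9  11  16  17  13  29 150  91   6   3   3
   2   5   3   3   6   4   2   5   1   5   3   4   5   4   1   5   5   2
   4   1   7]
0.12369671868054932 362
wrist [  0   0   0   0   0   0   0   0   0   0   4   0  20 465 632  13   0   0
   0   0   0   0   0   0   0   0   0   0   0   0] 0.12407625342206316 1134
[-1.20942617 -0.17604264 12.85972882] [ 0.54594246 -0.11594938  0.17041991] 13.2
```

Run:
```python
from cap import *
p,d=bot.read_camera('wrist')
cv2.imwrite('pics/c14.png',cv2.resize(p[140:240,205:305],None,fx=6,fy=6,interpolation=2))
```

```text
(no output)
```

View pics/c14.png

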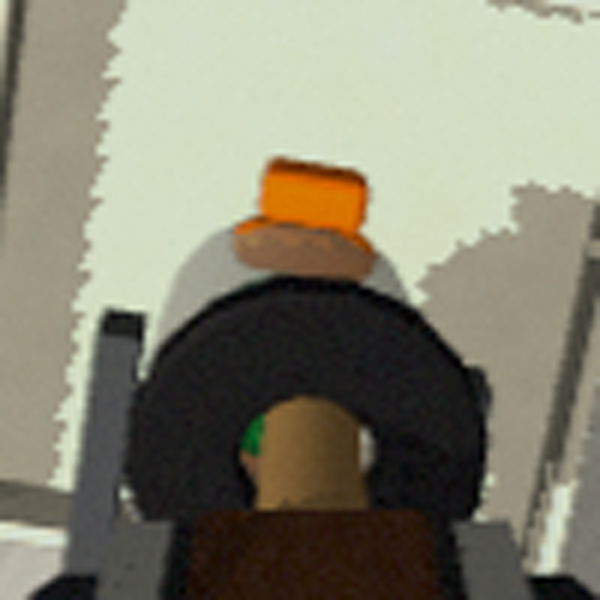

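Run:
```python
from cap import *
w=np.load('pics/w4c.npz')
k=np.array([(125,18),(482,84),(410,427),(80,372)])/4+[190,65]-.4
P=np.array([onz(w,q,.029) for q in k]);print(P,P.mean(0),[np.linalg.norm(P[i]-P[i-1]) for i in range(4)])
m=np.array([P[0]+P[2],P[1]+P[3]])/2;print(m)
c=bot.calibration('top')
k=np.array([(398,86),(515,402),(198,522),(75,204)])/6+[280,140]-.42
P=np.array([onz(c,q,.029) for q in k]);print(P,P.mean(0),[np.linalg.norm(P[i]-P[i-1]) for i in range(4)])
R=toolR();print('axis rel hole in tool (top)',R.T@(P.mean(0)-[.5431,-.1168,.029]))
```

```text
[[ 0.57108757 -0.04406062  0.029     ]
 [ 0.61067987 -0.15041113  0.029     ]
 [ 0.50576646 -0.18966617  0.029     ]
 [ 0.46574878 -0.08326733  0.029     ]] [ 0.53832067 -0.11685131  0.029     ] [np.float64(0.11239851117362995), np.float64(0.11348119460164628), np.float64(0.112016877850233), np.float64(0.11367554142168863)]
[[ 0.53842701 -0.1168634   0.029     ]
 [ 0.53821432 -0.11683923  0.029     ]]
[[ 0.60913364 -0.15085892  0.029     ]
 [ 0.50372399 -0.18885032  0.029     ]
 [ 0.46357697 -0.08362292  0.029     ]
 [ 0.56908479 -0.04293256  0.029     ]] [ 0.53637984 -0.11656618  0.029     ] [np.float64(0.1151173759419999), np.float64(0.11204705370803195), np.float64(0.11262588426566286), np.float64(0.1130822939061048)]
axis rel hole in tool (top) [-2.42634969e-05 -5.69341464e-03 -3.57765323e-03]
```

```bash
python3 -m jog '{"offset": [[-0.002,0,0],[-0.004,0,0],[-0.006,0,0],[-0.006,-0.001,-0.0006],[-0.006,-0.0018,-0.001],[-0.006,-0.0026,-0.0015],[-0.006,-0.0026,-0.0015]], "roll": [0,0,0,0,0,0,0], "hand": [0.015,0.015,0.015,0.015,0.015,0.015,0.015]}'
python3 - <<'E'
from shift import *
q,d=bot.read_camera('scene');cv2.imwrite('pics/s8.png',q);rep(q)
F=[]
for _ in range(5):
    bot.read_camera('scene');F.append(bot.state()['ft_force'])
print(np.mean(F,0),bot.state()['tool_pos'])
E
```

```text
time: 13.95
tool_pos: [0.5422, -0.1158, 0.1744]
tool_rot: [0.613, 0.353, 0.613, -0.353]
ft_force: [2.1, 0.6, 3.9]
width: 0.0213
cap shift px col,row 0.1 0.6 0.984
jaw shift px col,row 0.2 0.5 0.988
ctl shift px col,row 0.0 0.0 1.0
5mm = px [0.43908994 2.31158136]
[3.32937278 0.80798792 3.75524197] [ 0.54216438 -0.1158578   0.17432412]
```

```bash
python3 -m jog '{"offset": [[-0.001,0.001,0.0006],[-0.001,0.001,0.0006],[0,0.001,0.0006],[0.001,0.001,0.0006],[0.001,0.001,0.0006]], "roll": [0,0,0,0,0], "hand": [0.015,0.015,0.015,0.015,0.015]}'
python3 -m jog '{"offset": [[0.0005,0,0],[0.001,0,0],[0.0015,0,0],[0.0015,0,0]], "roll": [0,0,0,0], "hand": [0.015,0.015,0.015,0.015]}'
```

```text
time: 14.75
tool_pos: [0.5429, -0.1159, 0.1734]
tool_rot: [0.613, 0.353, 0.613, -0.353]
ft_force: [-0.1, 0.3, 6.3]
width: 0.0213
time: 15.15
tool_pos: [0.5429, -0.116, 0.1724]
tool_rot: [0.613, 0.353, 0.613, -0.353]
ft_force: [-0.9, 0.2, 8.2]
width: 0.0216
```

```bash
cat > tz.py <<'E'
from cap import *
def tz():
    w=bot.calibration('wrist');d=bot.read_camera('wrist')[1]
    rr,cc=np.mgrid[120:250,190:320];z=d[120:250,190:320]
    R=w['R'];t=w['t']
    C=np.stack([(cc-w['cx'])/w['fx']*z,(rr-w['cy'])/w['fy']*z,z],-1).reshape(-1,3)
    X=(C-t)@R;h=np.hypot(X[:,0]-.5445,X[:,1]+.1173)
    m=(z.ravel()>0)&(h>.011)&(h<.020)&(X[:,2]>.112)&(X[:,2]<.136)
    c=bot.calibration('scene');d=bot.read_camera('scene')[1];rr,cc=np.mgrid[165:205,135:175];z=d[165:205,135:175]
    C=np.stack([(cc-c['cx'])/c['fx']*z,(rr-c['cy'])/c['fy']*z,z],-1).reshape(-1,3);Y=(C-c['t'])@c['R'];h=np.hypot(Y[:,0]-.545,Y[:,1]+.117)
    m2=(z.ravel()>0)&(h<.03)&(Y[:,2]>.118)&(Y[:,2]<.134)
    s=bot.state();print('cap z wrist',np.median(X[m,2]).round(5),m.sum(),'scene',np.median(Y[m2,2]).round(5),m2.sum(),s['ft_force'].round(1),s['tool_pos'].round(4),s['time'])
tz()
E
python3 tz.py;python3 -m jog '{"offset": [[0.0005,0,0],[0.001,0,0],[0.001,0,0]], "roll": [0,0,0], "hand": [0.015,0.015,0.015]}';python3 tz.py
```

```text
cap z wrist 0.12565 1255 scene 0.12519 379 [-0.4  1.4  7.5] [ 0.5429 -0.1159  0.1724] 15.25
time: 15.55
tool_pos: [0.5428, -0.116, 0.1715]
tool_rot: [0.613, 0.353, 0.613, -0.353]
ft_force: [-1.6, 0.8, 9.4]
width: 0.0215
cap z wrist 0.12524 1248 scene 0.12476 375 [-1.4 -0.   9.7] [ 0.5428 -0.116   0.1716] 15.65
```

```bash
python3 -m jog '{"offset": [[0.0005,0,0],[0.001,0,0],[0.001,0,0]], "roll": [0,0,0], "hand": [0.015,0.015,0.015]}';python3 tz.py
```

```text
time: 15.95
tool_pos: [0.543, -0.116, 0.1705]
tool_rot: [0.613, 0.353, 0.613, -0.353]
ft_force: [-0.6, 0.2, 8.1]
width: 0.0213
cap z wrist 0.12564 1236 scene 0.12515 379 [-0.9  1.1  8.3] [ 0.543  -0.116   0.1705] 16.05
```

```bash
python3 -m jog '{"offset": [[0.0003,0,0],[0.0006,0,0],[0.0006,0,0]], "roll": [0,0,0], "hand": [0.015,0.015,0.015]}';python3 tz.py
```

```text
time: 16.35
tool_pos: [0.543, -0.1159, 0.17]
tool_rot: [0.613, 0.353, 0.613, -0.353]
ft_force: [0.2, 0.4, 9.2]
width: 0.0208
cap z wrist 0.12552 1236 scene 0.12488 374 [-0.9  0.9  9.1] [ 0.543  -0.1159  0.17  ] 16.45
```

Recentring the rod freed the capsule: it now slides at lower force than before. I'll carry on.

```bash
python3 -m jog '{"offset": [[0.0005,0,0],[0.001,0,0],[0.001,0,0]], "roll": [0,0,0], "hand": [0.015,0.015,0.015]}';python3 tz.py
```

```text
time: 16.75
tool_pos: [0.5431, -0.1159, 0.1691]
tool_rot: [0.613, 0.353, 0.613, -0.353]
ft_force: [-0.3, 0.2, 9.4]
width: 0.0215
cap z wrist 0.12532 1244 scene 0.12475 371 [-0.5  0.8  8.5] [ 0.5431 -0.1159  0.1691] 16.85
```

```bash
python3 -m jog '{"offset": [[0.0005,0,0],[0.001,0,0],[0.001,0,0]], "roll": [0,0,0], "hand": [0.015,0.015,0.015]}';python3 tz.py
```

```text
time: 17.15
tool_pos: [0.5433, -0.1159, 0.1672]
tool_rot: [0.613, 0.353, 0.613, -0.353]
ft_force: [2.2, -0.9, 1.8]
width: 0.0214
cap z wrist 0.1274 1214 scene 0.12682 377 [1.8 0.2 2.4] [ 0.5432 -0.116   0.167 ] 17.25
```

```bash
python3 -m jog '{"offset": [[0.001,0,0],[0.002,0,0],[0.003,0,0],[0.003,0,0]], "roll": [0,0,0,0], "hand": [0.015,0.015,0.015,0.015]}';python3 tz.py
```

```text
time: 17.65
tool_pos: [0.5428, -0.116, 0.164]
tool_rot: [0.613, 0.353, 0.613, -0.353]
ft_force: [0.9, -0.8, 4.4]
width: 0.0212
cap z wrist 0.12686 1221 scene 0.12633 374 [-0.4 -1.1  4.3] [ 0.5429 -0.116   0.1641] 17.75
```

```bash
python3 -m jog '{"offset": [[0.001,0,0],[0.002,0,0],[0.003,0,0],[0.003,0,0]], "roll": [0,0,0,0], "hand": [0.015,0.015,0.015,0.015]}';python3 - <<'E'
from tz import *
q,d=bot.read_camera('scene')
cv2.imwrite('pics/c15.png',cv2.resize(q[140:260,110:230],None,fx=5,fy=5,interpolation=2))
E
```

```text
time: 18.15
tool_pos: [0.5428, -0.116, 0.161]
tool_rot: [0.613, 0.353, 0.613, -0.353]
ft_force: [-0.8, -0.1, 4.7]
width: 0.0217
cap z wrist 0.12679 1224 scene 0.12618 378 [-0.3 -1.3  4.5] [ 0.543  -0.1159  0.1611] 18.25
```

View pics/c15.png

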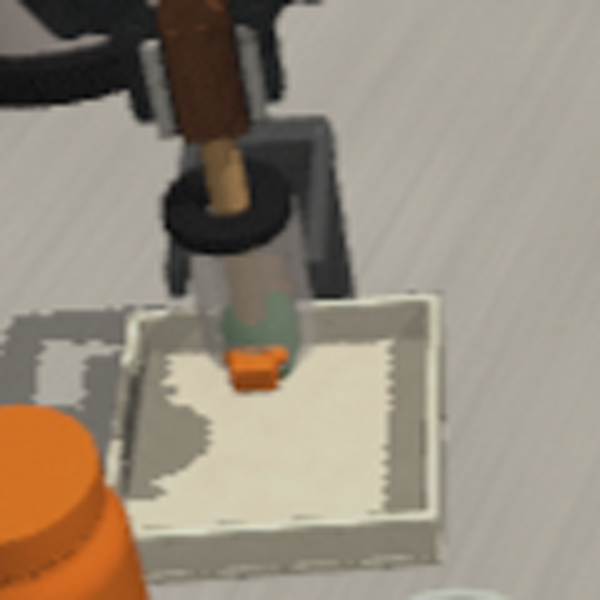

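Capsule (scene ~(162,206)) is emerging past the jaw at low force. Continuing.

```bash
python3 -m jog '{"offset": [[0.001,0,0],[0.002,0,0],[0.003,0,0],[0.003,0,0]], "roll": [0,0,0,0], "hand": [0.015,0.015,0.015,0.015]}'
```

```text
time: 18.7
tool_pos: [0.5428, -0.1157, 0.1572]
tool_rot: [0.612, 0.353, 0.613, -0.353]
ft_force: [0.3, -0.6, -0.1]
width: 0.0218
```

```bash
python3 -m jog '{"offset": [[0.001,0,0],[0.002,0,0],[0.003,0,0],[0.003,0,0]], "roll": [0,0,0,0], "hand": [0.015,0.015,0.015,0.015]}'
python3 - <<'E'
from tz import *
q,d=bot.read_camera('scene')
cv2.imwrite('pics/c16.png',cv2.resize(q[140:260,110:230],None,fx=5,fy=5,interpolation=2))
E
```

```text
time: 19.1
tool_pos: [0.5431, -0.1158, 0.1549]
tool_rot: [0.613, 0.353, 0.613, -0.353]
ft_force: [-0.1, -0.2, -0.6]
width: 0.0214
cap z wrist 0.12834 1166 scene 0.12771 377 [-1.3 -0.5 -1. ] [ 0.5432 -0.1159  0.1552] 19.2
```

View pics/c16.png

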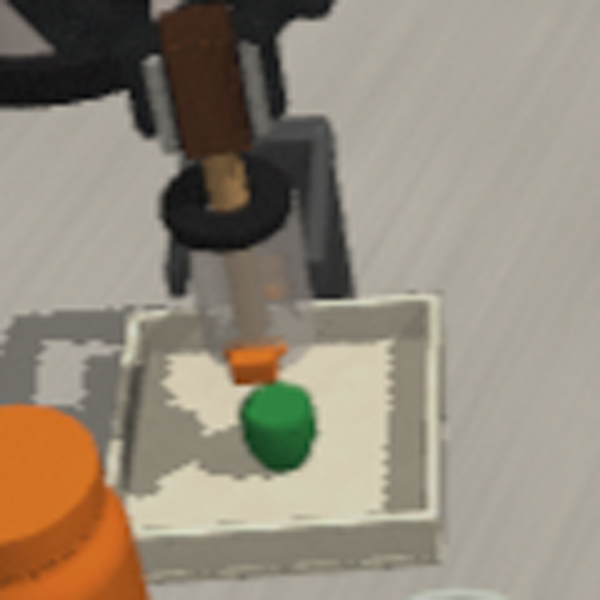

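The capsule is in the tray at about (165,225) with the rod still down the tube, so I'm withdrawing now.

```bash
python3 -m jog '{"offset": [[-0.006,0,0],[-0.018,0,0],[-0.033,0,0],[-0.05,0,0],[-0.07,0,0],[-0.09,0,0],[-0.11,0,0],[-0.11,0,0]], "roll": [0,0,0,0,0,0,0,0], "hand": [0.015,0.015,0.015,0.015,0.015,0.015,0.015,0.015]}'
python3 - <<'E'
from h import *
s=bot.state();print(s['tool_pos'],s['ft_force'],toolR().round(3))
print('to holder', off([.4557,.1300,.2655]), 'view',off(np.array([.4557,.13,.2655])-.045*toolR()[:,1]))
E
```

```text
time: 20.05
tool_pos: [0.5445, -0.1162, 0.2691]
tool_rot: [0.615, 0.353, 0.611, -0.352]
ft_force: [0.6, 0.4, 0.1]
width: 0.0214
[ 0.54445553 -0.11615446  0.26910638] [0.62067942 0.415518   0.07017052] [[ 0.006  0.865  0.502]
 [-0.001  0.502 -0.865]
 [-1.     0.004  0.004]]
to holder [ 0.00277422  0.04686746 -0.25744575] view [ 0.00277422  0.00186746 -0.25744575]
```

```bash
python3 -m jog '{"offset": [[0,0.001,-0.035],[0,0.002,-0.075],[0,0.002,-0.115],[0,0.002,-0.155],[0,0.002,-0.195],[0,0.002,-0.23],[0,0.002,-0.257],[0,0.002,-0.257]], "roll": [0,0,0,0,0,0,0,0], "hand": [0.015,0.015,0.015,0.015,0.015,0.015,0.015,0.015]}'
python3 -m jog '{"offset": [[0,0,0],[0,0,0],[0,0,0]], "roll": [0,0,0], "hand": [0.015,0.015,0.015]}'
python3 - <<'E'
from h import *
s=bot.state();w=bot.calibration('wrist')
p,d=bot.read_camera('wrist');cv2.imwrite('pics/w9.png',p)
np.savez('pics/w9c.npz',**w);np.savez('pics/w9s.npz',R=toolR(s),p=s['tool_pos'])
print(s['tool_pos'],proj(w,[.4555,.1297,.055]),proj(w,s['tool_pos']+toolR(s)@[.0885,0,0]))
cv2.imwrite('pics/c17.png',cv2.resize(p[90:230,190:330],None,fx=4,fy=4,interpolation=2))
E
```

```text
time: 20.85
tool_pos: [0.4142, 0.1093, 0.2651]
tool_rot: [0.613, 0.352, 0.614, -0.351]
ft_force: [0.1, 0.2, -0.8]
width: 0.0213
time: 21.15
tool_pos: [0.4162, 0.1067, 0.265]
tool_rot: [0.613, 0.353, 0.613, -0.353]
ft_force: [0.3, -0.1, -0.7]
width: 0.0216
[0.4162407  0.10672042 0.26497487] [255.88761769 129.82782915] [255.75560221 195.01670592]
```

View pics/c17.png

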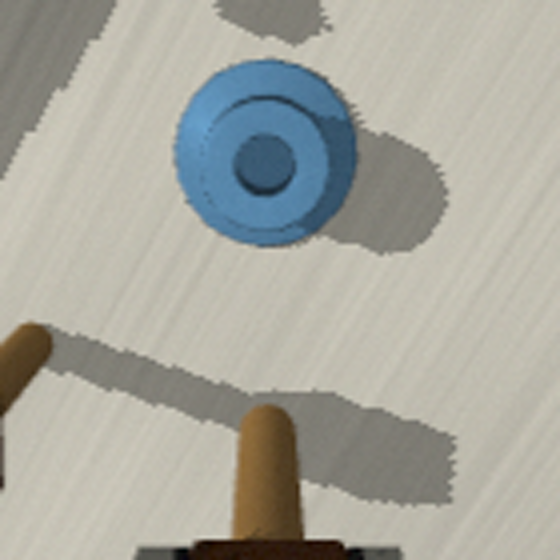

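```bash
python3 - <<'E'
from h import *
print(off([.4557,.130,.16]))
E
python3 -m jog '{"offset": [[0.01,0.03,-0.0003],[0.03,0.045,-0.0003],[0.06,0.045,-0.0003],[0.085,0.045,-0.0003],[0.1,0.045,-0.0003],[0.1,0.045,-0.0003],[0.1,0.045,-0.0003]], "roll": [0,0,0,0,0,0,0], "hand": [0.015,0.015,0.015,0.015,0.015,0.015,0.015]}'
python3 - <<'E'
from h import *
s=bot.state();w=bot.calibration('wrist')
p,d=bot.read_camera('wrist')
print(s['tool_pos'],s['ft_force'],off([.4557,.13,.16]))
cv2.imwrite('pics/c18.png',cv2.resize(p[130:230,205:305],None,fx=5,fy=5,interpolation=2))
q,d=bot.read_camera('scene');cv2.imwrite('pics/c19.png',cv2.resize(q[140:250,260:370],None,fx=5,fy=5,interpolation=2))
E
```

```text
[ 0.10495551  0.04585858 -0.00039892]
time: 21.9
tool_pos: [0.4549, 0.1298, 0.1654]
tool_rot: [0.613, 0.353, 0.613, -0.353]
ft_force: [-0.2, -0.0, -0.2]
width: 0.0216
[0.45488477 0.1297873  0.16544045] [-0.18516745 -0.04162826 -0.15365006] [0.00607129 0.00039589 0.00022024]
```

View pics/c18.png

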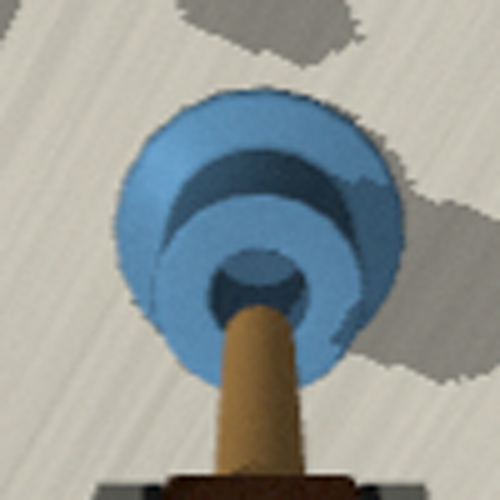

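View pics/c19.png

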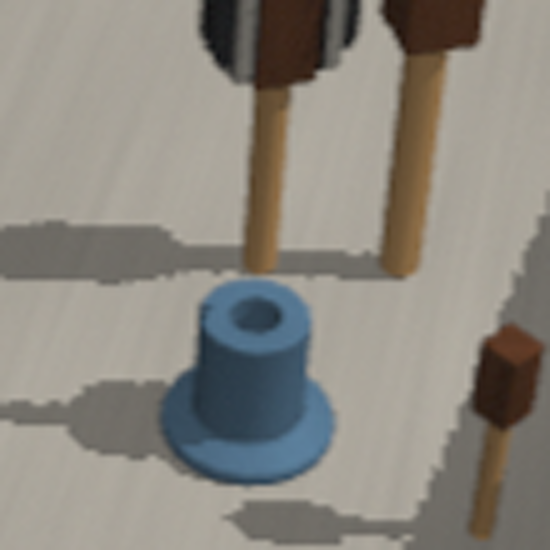

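```bash
python3 -m jog '{"offset": [[0.01,0.0005,0],[0.014,0.0005,0],[0.018,0.0005,0],[0.022,0.0005,0],[0.026,0.0005,0],[0.026,0.0005,0]], "roll": [0,0,0,0,0,0], "hand": [0.015,0.015,0.015,0.015,0.015,0.015]}'
```

```text
time: 22.6
tool_pos: [0.4547, 0.1304, 0.1385]
tool_rot: [0.613, 0.352, 0.613, -0.353]
ft_force: [-0.6, 0.1, -0.1]
width: 0.0211
```

Tip at about 0.050 m, below the rim (0.055 m), with no force. It's in the bore.

```bash
python3 -m jog '{"offset": [[0.006,0,0],[0.014,0,0],[0.022,0,0],[0.030,0,0],[0.036,0,0],[0.039,0,0],[0.039,0,0]], "roll": [0,0,0,0,0,0,0], "hand": [0.015,0.015,0.015,0.015,0.015,0.015,0.015]}'
```

```text
time: 23.3
tool_pos: [0.4548, 0.1304, 0.0997]
tool_rot: [0.613, 0.353, 0.613, -0.353]
ft_force: [0.3, -0.4, -1.0]
width: 0.0216
```

```bash
python3 -m jog '{"offset": [[0.001,0,0],[0.002,0,0],[0.003,0,0],[0.004,0,0],[0.004,0,0]], "roll": [0,0,0,0,0], "hand": [0.015,0.015,0.015,0.015,0.015]}'
```

```text
time: 23.8
tool_pos: [0.455, 0.1305, 0.0961]
tool_rot: [0.613, 0.353, 0.613, -0.353]
ft_force: [-0.6, 0.0, -1.4]
width: 0.0214
```

```bash
python3 -m jog '{"offset": [[0.0005,0,0],[0.001,0,0],[0.0015,0,0],[0.0015,0,0]], "roll": [0,0,0,0], "hand": [0.015,0.015,0.015,0.015]}'
```

```text
time: 24.2
tool_pos: [0.4551, 0.1305, 0.0949]
tool_rot: [0.613, 0.353, 0.613, -0.353]
ft_force: [-0.2, -1.3, 1.6]
width: 0.0211
```

```bash
python3 -m jog '{"offset": [[0.0005,0,0],[0.001,0,0],[0.0015,0,0],[0.0015,0,0]], "roll": [0,0,0,0], "hand": [0.015,0.015,0.015,0.015]}'
```

```text
time: 24.6
tool_pos: [0.4554, 0.1306, 0.0947]
tool_rot: [0.613, 0.353, 0.612, -0.352]
ft_force: [-3.6, -1.4, 11.6]
width: 0.0214
```

```bash
python3 -m jog '{"offset": [[-0.001,0,0],[-0.001,0,0],[-0.001,0,0],[-0.001,0,0],[-0.001,0,0],[-0.001,0,0],[-0.001,0,0]], "roll": [0,0,0,0,0,0,0], "hand": [0.015,0.03,0.05,0.065,0.07,0.07,0.07]}'
python3 -m jog '{"offset": [[-0.01,0,0],[-0.03,0,0],[-0.06,0,0],[-0.1,0,0],[-0.14,0,0],[-0.16,0,0],[-0.16,0,0]], "roll": [0,0,0,0,0,0,0], "hand": [0.07,0.07,0.07,0.07,0.07,0.07,0.07]}'
python3 - <<'E'
from h import *
s=bot.state();w=bot.calibration('wrist')
p,d=bot.read_camera('wrist');q,d=bot.read_camera('scene');cv2.imwrite('pics/sE.png',q);cv2.imwrite('pics/wE.png',p)
t,d=bot.read_camera('top');cv2.imwrite('pics/tE.png',t)
print(s['ft_force'],s['tool_pos'])
a=cv2.imread('pics/scene0.png');df=cv2.absdiff(a,q).max(2);df[df<40]=0;print([(k,int((df[r0:r1,c0:c1]>0).sum())) for k,(r0,r1,c0,c1) in dict(tin=(222,295,93,145),cupA=(258,322,175,225),cupB=(270,335,265,315)).items()])
for tgt in ['capsule_mid','pusher_handle','tin','cup_a']:print(tgt,[(r['at'],round(r['conf'],2)) for r in bot.landmark_of('scene',tgt)][:3])
E
```

```text
time: 25.3
tool_pos: [0.4551, 0.1304, 0.0941]
tool_rot: [0.613, 0.353, 0.613, -0.353]
ft_force: [-0.2, -0.4, -0.1]
width: 0.0703
time: 26.0
tool_pos: [0.4565, 0.1309, 0.2583]
tool_rot: [0.614, 0.354, 0.611, -0.351]
ft_force: [0.1, -0.2, -0.5]
width: 0.0699
[ 0.12064177 -0.18004386 -0.52581308] [0.45649886 0.13087905 0.25832106]
[('tin', 33), ('cupA', 0), ('cupB', 0)]
capsule_mid [([165.5, 223.8], 0.57)]
pusher_handle [([344.4, 133.5], 0.92), ([361.6, 216.4], 0.91), ([311.7, 175.7], 0.85)]
tin [([123.2, 279.0], 0.89)]
cup_a [([204.2, 307.8], 0.92), ([284.8, 320.0], 0.79)]
```

View pics/sE.png

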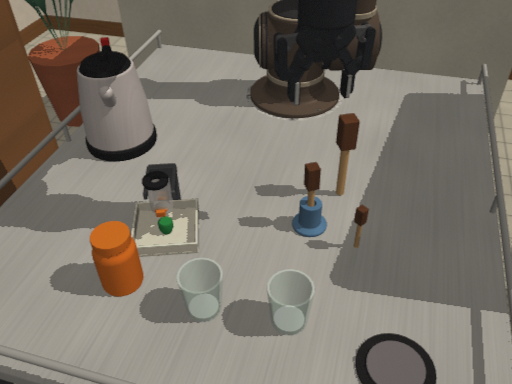

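View pics/wE.png

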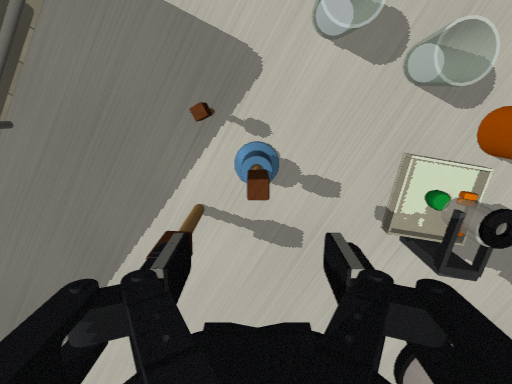

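The pusher stands upright in the holder at wrist (258,180) and scene (312,195). The capsule is in the tray at scene (165,225), and the cups and tin are unmoved. Handing in.

```bash
python3 -m jog '{"offset": [[0,0,0],[0,0,0]], "roll": [0,0], "hand": [0.07,0.07]}'; python3 -c "
from rig import bot
print(bot.sign_off())"
```

```text
time: 26.55
tool_pos: [0.4549, 0.1304, 0.2537]
tool_rot: [0.613, 0.353, 0.613, -0.353]
ft_force: [0.4, 0.2, 0.0]
width: 0.07
the job is handed in; nothing more can be done
None
```

I took the middle-sized pusher from the blue holder, fed its rod through the slipped cap's hole and pushed the capsule into the tray. Then I stood the pusher back in its holder. The job was handed in at 26.6 s; it reports no verdict.

- **The push:** the first try stuck at about 13 N, with the tube sunk about 4 mm by camera depth. That is more than the 3.3 mm the force alone would suggest, and close to the 5 mm limit. I backed off, moved the rod about 2–3 mm toward the tube axis and pushed again. The capsule then gave way at about 9–10 N, with about 2.8 mm of sink, and dropped out.
- **Last pictures:**
  - The capsule lies in the tray, and the tube is back at rest height.
  - The pusher stands upright in the bore, and the floor was felt at the same height as when I picked it up.
  - The cups show no change against the first picture. 33 pixels differ around the tin, and its network position moved about 2–3 pixels (roughly 5 mm). It looks unmoved in the picture, so I put that down to network error.
  - The gripper is clear and its force reads about zero.

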